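# Lock the open dispenser gates

## Robot

A 7-joint arm with a two-finger parallel gripper is mounted at the origin on the work surface. World frame = base frame: x ahead of the robot, y to its left, z up, the work surface at z = 0. Lengths are in m, angles in rad, forces in N, time in s.
With the tool pointing down it reaches from about 0.4 to 0.875 m from the base axis. Payload 4.4 kg.
Tool frame: the origin (TCP) lies midway between the tips of the shut fingers; the grasp point (between the pads) lies 19 mm behind it; z points along the fingers, y is the line along which they close (so a half turn about z gives the same grasp; the last joint's range is limited). The gripper opens to 85 mm and grips with 20 to 120 N. Pads are 22 mm wide; open, the fingers measure 114 mm over their backs; the gripper's body (76 mm by 85 mm) begins 54 mm behind the grasp point. The pads swing forward as they close: fully open they stand 13 mm farther back than shut.
Start: joints at [1.052, 0.628, 0.038, 1.517, -0.027, 0.996, -0.02], TCP at [0.284, -0.584, 0.231] pointing down, gripper open.
Joint ranges: [-3.06, 3.06], [-0.37, 2.12], [-1.25, 1.32], [0.18, 2.47], [-1.1, 4.24], [0.23, 1.98], [-2.94, 2.94]. Speed limits (rad/s): [2.57, 2.57, 3.14, 3.14, 3.14, 3.14, 3.14].

## Interface

Orientations are given as a rotation vector (axis times angle).
In Python, from station import manip gives the robot as it stands. The module is installed in compiled form; this text tells all that it offers.
- The arm moves only by the tool carry_out, never from a script. Its arguments are lists of equal length, an entry for each row: "delta_pos": the shift along the tool's x, y, z in units of 25 mm (1.0 is 25 mm), a list of three; "turn": the turn, a rotation vector about the tool's x, y, z in units of 6 degrees (1.0 is 6 degrees), a list of three; "gripper": the opening, from 0 (shut) to 1 (fully open). A call has 1 to 12 rows; each row is the pose to reach, as a shift and turn from the pose commanded when the call began, along the tool's axes at that moment; what a row does not reach only later rows make up. A row lasts 1/10 s, in which the tool goes at most 50 mm and 8.59 degrees, less where a joint would pass 70% of its speed; a pose out of reach is approached as far as the arm can. A call with a gripper value outside its range is refused whole. The fingers move at their own pace and stop on an object; the grip force is fixed at half the most. Time passes only in rows, so rows that repeat a pose let the fingers close. It gives the time, the measured TCP pose, the force, the opening and the grip force at its end, in the units of the state.
- manip.get_obs(): the state, without advancing time (a new reading comes with each control period).
- manip.capture(name): name is "scene" or "top"; returns a dict with "frame" (420x560x3 uint8, red, green, blue), "vfov" (degrees; the focal length in pixels is half the picture's height over the tangent of half this angle, whatever the lens; pixels are square), "cx", "cy" (the principal point, pixels), "R" (3x3) and "t" (3): a world point X has camera coordinates R X + t. Camera axes: x right, y down, z forward; pixel columns grow to the right and rows downward; lengths in m; the calibration is good to about 2 mm. A picture is of the moment at which its call begins. There is no depth.
- manip.sign_off(): hands the job in; it is judged then, once.
The state is a dict: "time_s": time; "q": joint angles; "dq": joint speeds; "tau": joint torques, N m; "eef_pos": TCP position; "orientation": TCP orientation; "force": force on the tool from outside, world axes, zero at the start; "moment": the same for the moment, N m; "width": opening from 0.0 (shut) to 1.0 (fully open); "grasp_force": force on a finger pad.
Only numpy, scipy, OpenCV 4.12 (cv2) and the standard library are available. Lean on these libraries where they do the work, as an engineer would, in place of code of your own. Each camera call takes 0.05 s, during which the arm holds its last target. There are 200 camera calls.

## Task

The slide gates of these three specimen-pot dispensers must all be shut, but two have been left out, one wide open and one only ajar. Push each open gate in by its upright tab until its spring catch clicks in behind and holds it, firmly but without ramming it; all three must end up locked shut, and the jars and canister must stay standing where they are.

Things in the scene. Friction and masses are not known exactly. Their poses are not given: they have to be found in the camera images.
- hopper_1: Pot dispenser fixed to the bench, one of three alike: clear hopper 104 x 104 mm, from 100 to 235 mm high, its front wall 58 mm and centre 110 mm along x from the origin; base plate 120 mm wide, x -60 to 170 mm; catch (up to 120 mm high) in front of the hopper. Origin: on the bench, under the catch. Its x axis points the way the gate is pushed shut, z up.
- tab_1 (a point): Point on the outer (pushed) face of this gate's tab, mid-width, 120 mm above the bench. The tab is an upright aluminium plate 80 mm wide, 10 thick, from 85 to 140 mm high, square to the hopper's x; nothing stands on its outer side. At gate reading 0 the face is 75 mm from the hopper's origin (-x). Closing, it meets rubber buffers 3 mm before the click: 1.5 N per mm from there on.
- gate_1 (a joint): Flat slide gate under the hopper, m, grows as it is pulled out (hopper -x): 0.055-0.07 wide open, 0.034-0.044 ajar. Drags with 5 to 7 N. Clicks locked somewhere between +0.023 and -0.015, differing because each catch block is clamped by hand in slots; the click needs a push of 11 to 15 N; 9 mm further it comes up solid (over 22 N). Let go, it may move back up to 9 mm onto the catch.
- catch_1 (a joint): Spring catch between tab and hopper, rad: a steel arm 64 mm long, hinged at its hopper end. Its nose rides on top of the gate at about 0.125 while the gate is open and drops into a 17 mm notch across the gate, to about 0, when the gate is locked.
- hopper_2: Pot dispenser fixed to the bench, one of three alike: clear hopper 104 x 104 mm, from 100 to 235 mm high, its front wall 58 mm and centre 110 mm along x from the origin; base plate 120 mm wide, x -60 to 170 mm; catch (up to 120 mm high) in front of the hopper. Origin: on the bench, under the catch. Its x axis points the way the gate is pushed shut, z up.
- tab_2 (a point): Point on the outer (pushed) face of this gate's tab, mid-width, 120 mm above the bench. The tab is an upright aluminium plate 80 mm wide, 10 thick, from 85 to 140 mm high, square to the hopper's x; nothing stands on its outer side. At gate reading 0 the face is 75 mm from the hopper's origin (-x). Closing, it meets rubber buffers 3 mm before the click: 1.5 N per mm from there on.
- gate_2 (a joint): Flat slide gate under the hopper, m, grows as it is pulled out (hopper -x): 0.055-0.07 wide open, 0.034-0.044 ajar. Drags with 5 to 7 N. Clicks locked somewhere between +0.023 and -0.015, differing because each catch block is clamped by hand in slots; the click needs a push of 11 to 15 N; 9 mm further it comes up solid (over 22 N). Let go, it may move back up to 9 mm onto the catch.
- catch_2 (a joint): Spring catch between tab and hopper, rad: a steel arm 64 mm long, hinged at its hopper end. Its nose rides on top of the gate at about 0.125 while the gate is open and drops into a 17 mm notch across the gate, to about 0, when the gate is locked.
- hopper_3: Pot dispenser fixed to the bench, one of three alike: clear hopper 104 x 104 mm, from 100 to 235 mm high, its front wall 58 mm and centre 110 mm along x from the origin; base plate 120 mm wide, x -60 to 170 mm; catch (up to 120 mm high) in front of the hopper. Origin: on the bench, under the catch. Its x axis points the way the gate is pushed shut, z up.
- tab_3 (a point): Point on the outer (pushed) face of this gate's tab, mid-width, 120 mm above the bench. The tab is an upright aluminium plate 80 mm wide, 10 thick, from 85 to 140 mm high, square to the hopper's x; nothing stands on its outer side. At gate reading 0 the face is 75 mm from the hopper's origin (-x). Closing, it meets rubber buffers 3 mm before the click: 1.5 N per mm from there on.
- gate_3 (a joint): Flat slide gate under the hopper, m, grows as it is pulled out (hopper -x): 0.055-0.07 wide open, 0.034-0.044 ajar. Drags with 5 to 7 N. Clicks locked somewhere between +0.023 and -0.015, differing because each catch block is clamped by hand in slots; the click needs a push of 11 to 15 N; 9 mm further it comes up solid (over 22 N). Let go, it may move back up to 9 mm onto the catch.
- catch_3 (a joint): Spring catch between tab and hopper, rad: a steel arm 64 mm long, hinged at its hopper end. Its nose rides on top of the gate at about 0.125 while the gate is open and drops into a 17 mm notch across the gate, to about 0, when the gate is locked.
- jar_1: Staining jar of green glass, 106 mm tall, 68 mm across its foot, standing loose on the bench; not part of the work. Origin: centre of its underside, z up.
- jar_2: Staining jar of amber glass, 106 mm tall, 68 mm across its foot, standing loose on the bench; not part of the work. Origin: centre of its underside, z up.
- jar_3: Staining jar of clear glass, 106 mm tall, 68 mm across its foot, standing loose on the bench; not part of the work. Origin: centre of its underside, z up.
- canister: Polished steel canister with a lid, 94 mm across, 146 mm tall with its knob, standing loose on the bench; not part of the work. Origin: centre of its underside, z up.
There are look-alikes about, which are no part of the job. What is shaped like the jar_1 but yellow is not meant.

How it is judged:
By the outcome, as a careful person would: the job done as asked, in the order asked, and still so for the second after the job is handed in, with the robot touching nothing.
It also fails if it takes over 38 s, if anything falls off the work surface, if the arm or the gripper's body presses on something with over 40 N, if the wrist force passes 120 N, or if a joint passes its speed limit or range.

## Working session

There is one attempt and no reset: what is moved stays moved. The work goes in short steps, Python scripts to look and compute and a tool call to move; the robot and the scene stay as the last step left them, time stands still between calls to the robot, and variables do not carry over. Pictures are saved under pics/ and viewed, at most 10 in all, crops included, and the job is handed in when it is done.

Besides the shell and the picture viewer there is one more tool, called after "Request:" as a command line: name --argument value ..., lists and objects as JSON in quotes. carry_out: Moves the arm, as the interface text tells. Its arguments: {"type":"object","properties":{"delta_pos":{"type":"array"},"turn":{"type":"array"},"gripper":{"type":"array"}},"required":["delta_pos","turn","gripper"]}

```bash
mkdir -p pics; cat > h.py <<'E'
import numpy as np, cv2
from station import manip
def cap(n,f):
    c=manip.capture(n); cv2.imwrite(f'pics/{f}.png',c['frame'][:,:,::-1]); np.savez(f'pics/{f}.npz',**c); return c
def ray(c,u,v,z):
    f=c['frame'].shape[0]/2/np.tan(np.radians(float(c['vfov']))/2); R=c['R'];t=c['t']
    d=R.T@np.array([(u-c['cx'])/f,(v-c['cy'])/f,1]); o=-R.T@t
    return o+d*(z-o[2])/d[2]
def proj(c,X):
    f=c['frame'].shape[0]/2/np.tan(np.radians(float(c['vfov']))/2); p=c['R']@np.array(X)+c['t']
    return p[:2]/p[2]*f+[c['cx'],c['cy']]
E
python3 - <<'E'
from h import *
for n in('scene','top'):
    c=cap(n,n+'0'); print(n,c['vfov'],c['cx'],c['cy'],-c['R'].T@c['t'])
o=manip.get_obs(); print(o['eef_pos'],o['orientation'],o['time_s'])
E
```

```text
scene 52.4345438594416 281.0991021046275 219.5117326645468 [ 1.02835816 -0.42292225  1.12701912]
top 45.610284298144705 283.3732485606146 216.57604892373038 [ 0.39001021 -0.02837244  1.77310033]
[ 0.28415123 -0.58400061  0.23048978] [-3.05983617e+00 -7.04836802e-01  6.54909679e-04] 0.1
```

View pics/scene0.png

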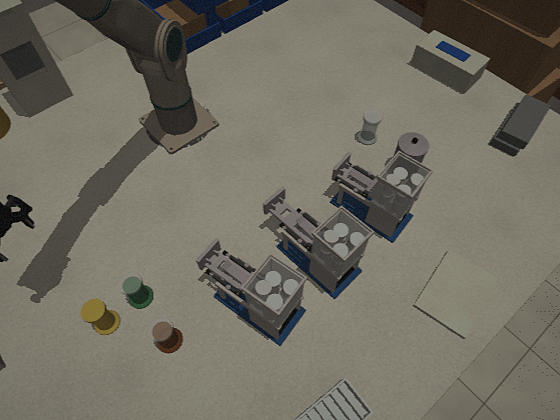

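View pics/top0.png

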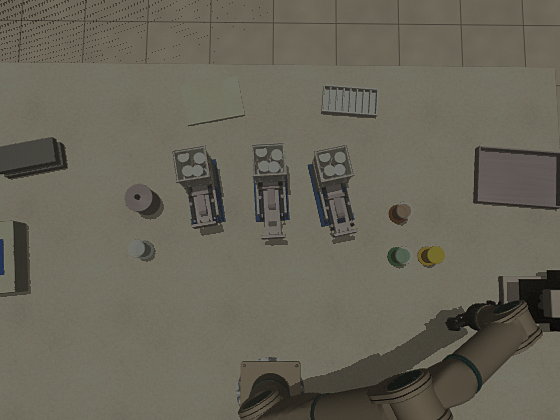

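The three dispensers show in the top view at about (193,190), (270,190) and (335,190). The middle gate is furthest out, and the base is at (270,390). I'll enlarge this area.

```bash
python3 - <<'E'
import cv2
a=cv2.imread('pics/top0.png')[138:246,165:365]; cv2.imwrite('pics/c1.png',cv2.convertScaleAbs(cv2.resize(a,None,fx=4,fy=4,interpolation=2),alpha=1.4))
a=cv2.imread('pics/scene0.png')[145:345,190:440]; cv2.imwrite('pics/c2.png',cv2.convertScaleAbs(cv2.resize(a,None,fx=3,fy=3,interpolation=2),alpha=1.4))
E
```

```text
(no output)
```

View pics/c1.png

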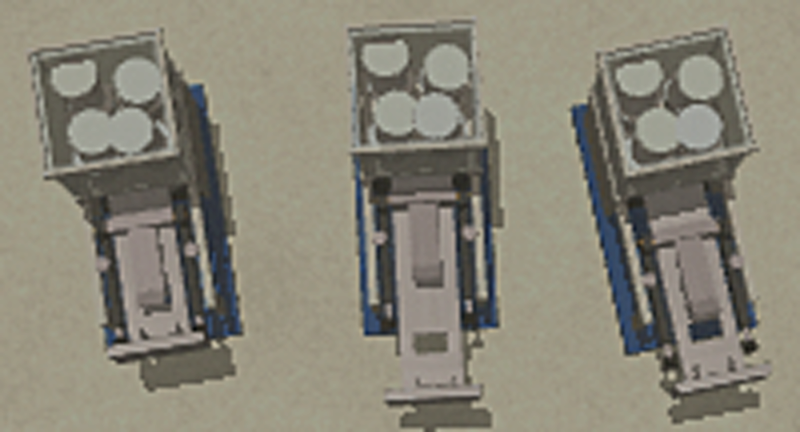

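View pics/c2.png

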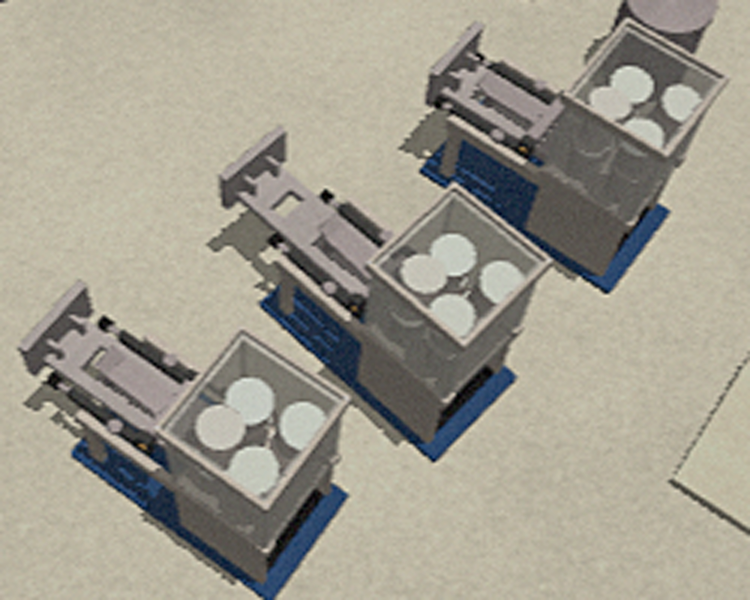

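The left gate (c1 tab about (155,350)) is shut with its notch covered. The middle one (tab about (434,392)) is wide open and the right one (tab about (722,380)) is ajar, with both notches visible. Next I'll convert these to world positions.

```bash
python3 - <<'E'
from h import *
c=dict(np.load('pics/top0.npz')); s=dict(np.load('pics/scene0.npz'))
r=lambda u,v,z:ray(c,165+u/4-.4,138+v/4-.4,z)
rs=lambda u,v,z:ray(s,190+u/3-.33,145+v/3-.33,z)
rim={'mid':[(348,30),(474,22),(487,145),(353,153)],'right':[(597,55),(725,30),(757,150),(627,178)]}
tab={'mid':[(387,398),(483,394)],'right':[(676,390),(770,373)]}
tabs={'mid':[(222,173),(282,128)],'right':[(22,343),(82,284)]}
for k in rim:
    P=np.array([r(*p,.235) for p in rim[k]]); ctr=P.mean(0)
    ax=(P[0]+P[1]-P[2]-P[3]); ax/=np.linalg.norm(ax)
    T=np.array([r(*p,.14) for p in tab[k]]); m=T.mean(0); d=T[1]-T[0]
    org=ctr-ax*.11
    print(k,'ctr',ctr.round(4),'yaw',np.degrees(np.arctan2(ax[1],ax[0])),'rim',[np.linalg.norm(P[i]-P[i-1]).round(3) for i in range(4)])
    print(' tab',m.round(4),'w',np.linalg.norm(d).round(3),'yaw',np.degrees(np.arctan2(d[0],-d[1])),'gate',-(m-org)[:2]@ax[:2]-.075,'lat',np.cross(ax[:2],(m-org)[:2]))
    S=np.array([rs(*p,.14) for p in tabs[k]]);print(' scene tab',S.mean(0).round(4),np.linalg.norm(S[1]-S[0]))
from scipy.spatial.transform import Rotation as Ro
o=manip.get_obs();print(o['eef_pos'],Ro.from_rotvec(o['orientation']).as_matrix().round(3))
for n,p in dict(jg=(399,255),ja=(401,212)).items(): print(n,ray(c,*p,.08))
E
```

```text
mid ctr [0.7562 0.0066 0.235 ] yaw 4.654549331055812 rim [np.float64(0.099), np.float64(0.1), np.float64(0.099), np.float64(0.105)]
 tab [ 0.5206 -0.0098  0.14  ] w 0.079 yaw 2.7865904811035014 gate 0.05112229497763708 lat 0.0028482639572109105
 scene tab [ 0.5231 -0.0074  0.14  ] 0.07419741142993563
right ctr [ 0.7453 -0.1987  0.235 ] yaw 13.761668450771433 rim [np.float64(0.101), np.float64(0.103), np.float64(0.099), np.float64(0.105)]
 tab [ 0.5342 -0.2461  0.14  ] w 0.079 yaw 10.641830728637043 gate 0.03128407666305287 lat 0.004198447061177269
 scene tab [ 0.5372 -0.2456  0.14  ] 0.073059526540133
[ 0.28415123 -0.58400061  0.23048978] [[ 0.899  0.437 -0.001]
 [ 0.437 -0.899  0.001]
 [-0.    -0.002 -1.   ]]
jg [ 0.46582253 -0.43553888  0.08      ]
ja [ 0.61290848 -0.44558356  0.08      ]<stdin>:14: DeprecationWarning: Arrays of 2-dimensional vectors are deprecated. Use arrays of 3-dimensional vectors instead. (deprecated in NumPy 2.0)
```

Request:
carry_out --delta_pos '[[13.1,-8.2,0],[13.1,-8.2,0],[13.1,-8.2,0],[13.1,-8.2,0],[13.1,-8.2,0],[13.1,-8.2,0],[13.1,-8.2,0],[13.1,-8.2,0],[13.1,-8.2,0],[13.1,-8.2,2.5],[13.1,-8.2,5],[13.1,-8.2,5]]' --turn '[[0,0,2.2],[0,0,2.2],[0,0,2.2],[0,0,2.2],[0,0,2.2],[0,0,2.2],[0,0,2.2],[0,0,2.2],[0,0,2.2],[0,0,2.2],[0,0,2.2],[0,0,2.2]]' --gripper '[0,0,0,0,0,0,0,0,0,0,0,0]'

```text
time_s: 1.3
eef_pos: [0.4866, -0.2563, 0.1028]
orientation: [-3.12, -0.348, 0.008]
force: [-0.0, 0.8, -0.2]
width: 0.004
grasp_force: 0.0
```

Request:
carry_out --delta_pos '[[0.4,0,0],[0.8,0,0],[1.1,0,0],[1.25,0,0],[1.4,0,0],[1.5,0,0],[1.6,0,0],[1.7,0,0],[1.8,0,0]]' --turn '[[0,0,0],[0,0,0],[0,0,0],[0,0,0],[0,0,0],[0,0,0],[0,0,0],[0,0,0],[0,0,0]]' --gripper '[0,0,0,0,0,0,0,0,0]'

```text
time_s: 2.2
eef_pos: [0.5289, -0.2485, 0.1071]
orientation: [-3.122, -0.345, 0.011]
force: [-9.2, -1.6, 6.4]
width: -0.002
grasp_force: 4.7
```

Request:
carry_out --delta_pos '[[0.1,0,0],[0.2,0,0],[0.2,0,0]]' --turn '[[0,0,0],[0,0,0],[0,0,0]]' --gripper '[0,0,0]'

```text
time_s: 2.5
eef_pos: [0.5344, -0.2472, 0.1071]
orientation: [3.122, 0.346, -0.009]
force: [-8.5, -1.6, 5.0]
width: 0.0
grasp_force: 4.1
```

```bash
python3 - <<'E'
from h import *
a=cap('top','t1'); o=manip.get_obs();print(o['eef_pos'],o['force'],o['time_s'])
im=a['frame'][150:246,285:375,::-1]; b=cap('scene','s1')['frame'][225:325,190:290,::-1]
cv2.imwrite('pics/c3.png',np.hstack([cv2.convertScaleAbs(cv2.resize(x,(400,400),interpolation=2),alpha=1.4) for x in(im,b)]))
E
```

```text
[ 0.53445154 -0.24719972  0.10705974] [-7.89000258 -1.9142047   4.26440725] 2.55
```

View pics/c3.png

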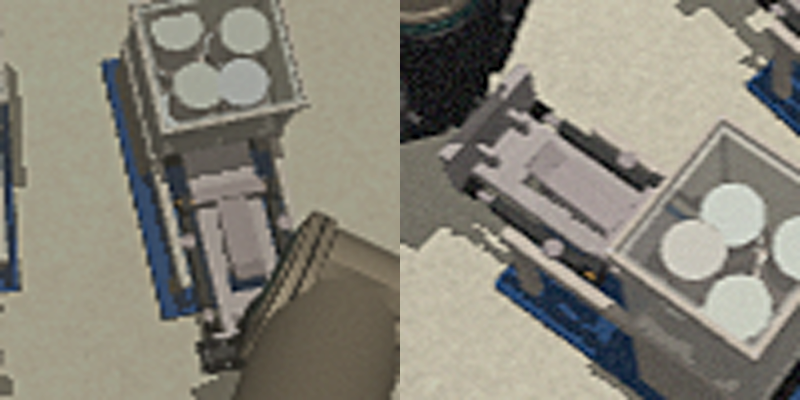

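The pusher is against the ajar gate, which has moved about 10 mm at 8 N. The catch is not in yet, so I'll keep going in small steps.

Request:
carry_out --delta_pos '[[0.1,0,0],[0.2,0,0],[0.2,0,0]]' --turn '[[0,0,0],[0,0,0],[0,0,0]]' --gripper '[0,0,0]'

```text
time_s: 2.9
eef_pos: [0.5382, -0.2464, 0.1071]
orientation: [-3.122, -0.345, 0.012]
force: [-10.8, -2.0, 7.1]
width: -0.003
grasp_force: 5.1
```

Request:
carry_out --delta_pos '[[0.1,0,0],[0.15,0,0],[0.15,0,0]]' --turn '[[0,0,0],[0,0,0],[0,0,0]]' --gripper '[0,0,0]'

```text
time_s: 3.2
eef_pos: [0.5405, -0.2458, 0.107]
orientation: [-3.122, -0.344, 0.015]
force: [-12.2, -2.1, 8.5]
width: -0.001
grasp_force: 6.4
```

Request:
carry_out --delta_pos '[[0.1,0,0],[0.1,0,0],[0.1,0,0]]' --turn '[[0,0,0],[0,0,0],[0,0,0]]' --gripper '[0,0,0]'

```text
time_s: 3.5
eef_pos: [0.5421, -0.2455, 0.107]
orientation: [-3.122, -0.344, 0.018]
force: [-14.1, -2.4, 10.3]
width: -0.001
grasp_force: 7.2
```

Request:
carry_out --delta_pos '[[0.1,0,0],[0.1,0,0],[0.1,0,0]]' --turn '[[0,0,0],[0,0,0],[0,0,0]]' --gripper '[0,0,0]'

```text
time_s: 3.8
eef_pos: [0.5435, -0.2452, 0.1069]
orientation: [-3.122, -0.343, 0.021]
force: [-16.8, -2.8, 11.2]
width: -0.006
grasp_force: 8.3
```

Request:
carry_out --delta_pos '[[0.06,0,0],[0.06,0,0]]' --turn '[[0,0,0],[0,0,0]]' --gripper '[0,0]'

```text
time_s: 4.0
eef_pos: [0.544, -0.245, 0.1069]
orientation: [-3.121, -0.342, 0.023]
force: [-18.1, -3.2, 12.6]
width: -0.0
grasp_force: 9.2
```

```bash
python3 - <<'E'
from h import *
a=cap('top','t2'); o=manip.get_obs();print(o['eef_pos'],o['force'],o['time_s'])
im=a['frame'][150:246,285:375,::-1]; b=cap('scene','s2')['frame'][225:325,190:290,::-1]
cv2.imwrite('pics/c4.png',np.hstack([cv2.convertScaleAbs(cv2.resize(x,(400,400),interpolation=2),alpha=1.4) for x in(im,b)]))
E
```

```text
[ 0.54405714 -0.24503369  0.10693576] [-17.68058375  -3.03995433  12.99493655] 4.05
```

View pics/c4.png

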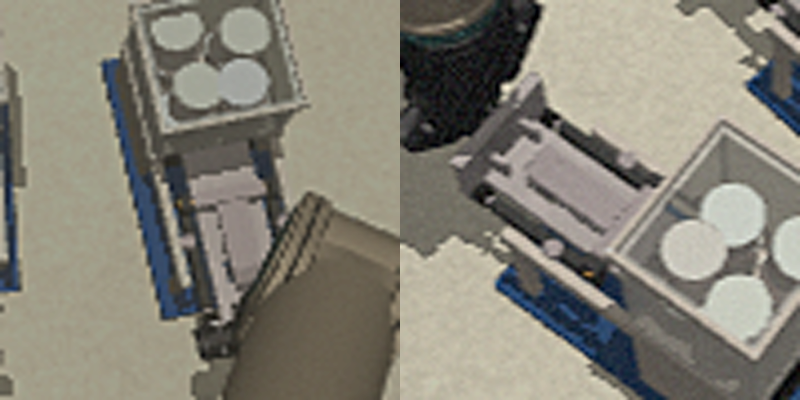

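Request:
carry_out --delta_pos '[[-0.3,0,0],[-0.8,0,0],[-1.6,0,0],[-2,0,-1],[-2,0,-3],[-2,0,-3]]' --turn '[[0,0,0],[0,0,0],[0,0,0],[0,0,0],[0,0,0],[0,0,0]]' --gripper '[0,0,0,0,0,0]'

```text
time_s: 4.7
eef_pos: [0.5079, -0.2557, 0.1876]
orientation: [3.116, 0.347, 0.018]
force: [1.0, -0.1, -0.4]
width: -0.001
grasp_force: 0.0
```

```bash
python3 - <<'E'
from h import *
a=cap('top','t3'); o=manip.get_obs();print(o['eef_pos'],o['orientation'],o['force'],o['time_s'])
s=cap('scene','s3')['frame'][:,:,::-1]
ims=[s[225:325,190:290],s[148:248,325:425],a['frame'][150:246,285:375,::-1]]
cv2.imwrite('pics/c5.png',np.hstack([cv2.convertScaleAbs(cv2.resize(x,(266,400) if 0 else (266,266),interpolation=2),alpha=1.6) for x in ims]))
E
```

```text
[ 0.50666143 -0.2547527   0.18513   ] [3.11797814 0.34795146 0.01258723] [ 0.0272964  -0.20080551 -0.5643478 ] 4.75
```

View pics/c5.png

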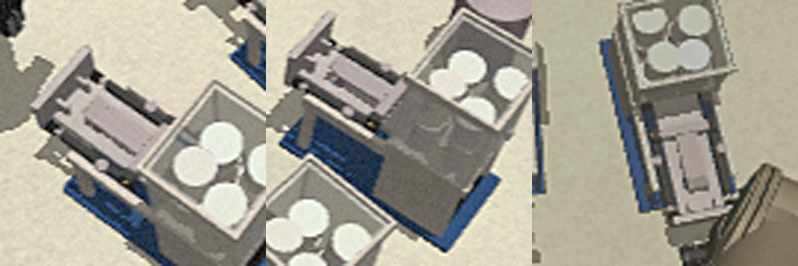

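View it.

```bash
python3 - <<'E'
from h import *
g=lambda n:cv2.imread(f'pics/{n}.png')
s0,s1,s3=g('scene0'),g('s1'),g('s3')
for n,i in(('s1',s1),('s2',g('s2')),('s3',s3)):
    t=s0[256:272,214:232]; r=cv2.matchTemplate(i[248:280,206:240],t,5); _,m,_,l=cv2.minMaxLoc(r); print(n,m,l[0]-8,l[1]-8)
x=[cv2.convertScaleAbs(cv2.resize(p,(400,300),interpolation=2),alpha=1.6) for p in(s0[240:285,200:260],s1[240:285,200:260],s3[240:285,200:260],s3[155:200,335:395])]
cv2.imwrite('pics/c6.png',np.vstack([np.hstack(x[:2]),np.hstack(x[2:])]))
E
```

```text
s1 0.7202185988426208 2 2
s2 0.686255693435669 5 4
s3 0.68384850025177 5 4
```

View pics/c6.png

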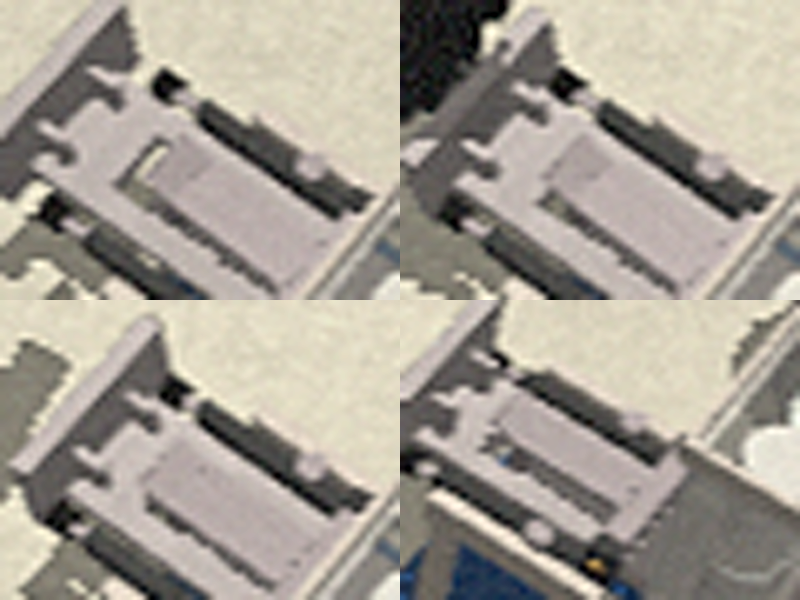

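Top-left (before) and top-right (mid-push) show a darker tilted nose at about (180,165). Bottom-left (now) shows the arm in one uniform shade, like the locked one bottom-right. I'll measure the drop along the arm's lower edge.

```bash
python3 - <<'E'
from h import *
s=dict(np.load('pics/scene0.npz'));P=np.array([.60,-.235,.115]);print('8mm drop px',proj(s,P-[0,0,.008])-proj(s,P), 'nose',proj(s,P))
for n in('scene0','s1','s2','s3'):
    g=cv2.cvtColor(cv2.imread(f'pics/{n}.png'),6).astype(float); g=cv2.resize(g,None,fx=1,fy=4,interpolation=1)
    out=[]
    for c in range(224,242,2):
        r0=240+int(24+(c-220)*0.72)  # arm interior row guess
        col=g[(r0)*4:(r0+14)*4,c]; d=np.gradient(cv2.GaussianBlur(col[:,None],(1,9),0)[:,0]); out.append(round(r0+d.argmin()/4,1))
    print(n,out)
E
```

```text
8mm drop px [0.34006294 1.25245178] nose [226.35245988 267.39993795]
scene0 [np.float64(278.8), np.float64(271.2), np.float64(282.0), np.float64(283.5), np.float64(285.0), np.float64(286.5), np.float64(287.8), np.float64(288.5), np.float64(289.8)]
s1 [np.float64(278.8), np.float64(280.8), np.float64(282.0), np.float64(283.5), np.float64(285.0), np.float64(286.5), np.float64(287.8), np.float64(288.5), np.float64(289.8)]
s2 [np.float64(278.8), np.float64(272.0), np.float64(282.0), np.float64(283.5), np.float64(285.0), np.float64(286.8), np.float64(287.8), np.float64(288.2), np.float64(289.2)]
s3 [np.float64(278.8), np.float64(272.0), np.float64(282.0), np.float64(283.5), np.float64(285.0), np.float64(286.8), np.float64(287.8), np.float64(288.2), np.float64(289.2)]
```

```bash
python3 - <<'E'
from h import *
for n in('scene0','s1','s2','s3'):
    g=cv2.cvtColor(cv2.imread(f'pics/{n}.png'),6).astype(float); u=cv2.resize(g,None,fx=1,fy=4,interpolation=1); out=[]
    for c in range(225,242,2):
        r0=240+int(25+(c-223)*0.72)
        d=np.gradient(cv2.GaussianBlur(u[r0*4:(r0+8)*4,c:c+1],(1,9),0)[:,0]); out.append(float(round(r0+d.argmin()/4,1)))
    print(n,out,'arm',g[268:273,233:237].mean().round(1),'nose',g[262:266,226:229].mean().round(1))
E
```

```text
scene0 [270.5, 272.0, 273.5, 275.0, 276.5, 277.8, 279.5, 280.8, 282.5] arm 109.8 nose 100.3
s1 [270.5, 272.0, 273.8, 275.0, 276.5, 278.0, 279.2, 280.8, 282.0] arm 112.7 nose 102.1
s2 [271.2, 272.8, 274.0, 275.5, 276.8, 278.0, 279.8, 281.0, 281.8] arm 108.0 nose 107.0
s3 [271.2, 272.8, 274.0, 275.5, 276.8, 278.0, 279.8, 281.2, 281.8] arm 109.0 nose 107.0
```

The catch edge has dropped at the nose and tapers to nothing at the hinge, and it stayed down after release, so gate 3 (right) is locked. Now the middle one.

Request:
carry_out --delta_pos '[[0.7,-9.8,0],[0.7,-9.8,0],[0.7,-9.8,0],[0.7,-9.8,0],[0.7,-9.8,0],[0.7,-9.8,0],[0.7,-9.8,0],[0.7,-9.8,1.5],[0.7,-9.8,3],[0.7,-9.8,3],[0.7,-9.8,3]]' --turn '[[0,0,1.45],[0,0,1.45],[0,0,1.45],[0,0,1.45],[0,0,1.45],[0,0,1.45],[0,0,1.45],[0,0,1.45],[0,0,1.45],[0,0,1.45],[0,0,1.45]]' --gripper '[0,0,0,0,0,0,0,0,0,0,0]'

```text
time_s: 5.9
eef_pos: [0.4667, -0.0122, 0.1061]
orientation: [3.139, 0.107, -0.003]
force: [0.8, -0.0, -0.2]
width: -0.002
grasp_force: 0.0
```

Request:
carry_out --delta_pos '[[0.5,0,0],[1.0,0,0],[1.3,0,0],[1.5,0,0],[1.65,0,0],[1.8,0,0],[1.95,0,0],[2.1,0,0],[2.25,0,0],[2.4,0,0],[2.5,0,0],[2.5,0,0]]' --turn '[[0,0,0],[0,0,0],[0,0,0],[0,0,0],[0,0,0],[0,0,0],[0,0,0],[0,0,0],[0,0,0],[0,0,0],[0,0,0],[0,0,0]]' --gripper '[0,0,0,0,0,0,0,0,0,0,0,0]'

```text
time_s: 7.1
eef_pos: [0.526, -0.0068, 0.106]
orientation: [3.14, 0.11, -0.011]
force: [-6.2, -0.6, 3.3]
width: -0.0
grasp_force: 3.0
```

Request:
carry_out --delta_pos '[[0.15,0,0],[0.3,0,0],[0.3,0,0]]' --turn '[[0,0,0],[0,0,0],[0,0,0]]' --gripper '[0,0,0]'

```text
time_s: 7.4
eef_pos: [0.5335, -0.0063, 0.1059]
orientation: [3.14, 0.11, -0.011]
force: [-5.2, -0.8, 2.8]
width: -0.002
grasp_force: 2.9
```

Request:
carry_out --delta_pos '[[0.15,0,0],[0.3,0,0],[0.3,0,0]]' --turn '[[0,0,0],[0,0,0],[0,0,0]]' --gripper '[0,0,0]'

```text
time_s: 7.7
eef_pos: [0.541, -0.0058, 0.1059]
orientation: [3.14, 0.11, -0.011]
force: [-5.9, -0.2, 4.1]
width: -0.0
grasp_force: 2.9
```

Request:
carry_out --delta_pos '[[0.15,0,0],[0.2,0,0],[0.2,0,0]]' --turn '[[0,0,0],[0,0,0],[0,0,0]]' --gripper '[0,0,0]'

```text
time_s: 8.0
eef_pos: [0.5457, -0.0055, 0.1059]
orientation: [3.14, 0.11, -0.011]
force: [-6.4, -1.0, 4.1]
width: -0.002
grasp_force: 3.2
```

Request:
carry_out --delta_pos '[[0.1,0,0],[0.2,0,0],[0.2,0,0]]' --turn '[[0,0,0],[0,0,0],[0,0,0]]' --gripper '[0,0,0]'

```text
time_s: 8.3
eef_pos: [0.5507, -0.0052, 0.1059]
orientation: [3.139, 0.11, -0.011]
force: [-5.3, -1.6, 4.3]
width: 0.001
grasp_force: 3.1
```

Request:
carry_out --delta_pos '[[0.1,0,0],[0.2,0,0],[0.2,0,0]]' --turn '[[0,0,0],[0,0,0],[0,0,0]]' --gripper '[0,0,0]'

```text
time_s: 8.6
eef_pos: [0.5557, -0.0049, 0.1059]
orientation: [3.139, 0.11, -0.011]
force: [-6.7, -0.8, 3.1]
width: 0.001
grasp_force: 3.1
```

Request:
carry_out --delta_pos '[[0.1,0,0],[0.15,0,0],[0.15,0,0]]' --turn '[[0,0,0],[0,0,0],[0,0,0]]' --gripper '[0,0,0]'

```text
time_s: 8.9
eef_pos: [0.5593, -0.0046, 0.1059]
orientation: [3.139, 0.11, -0.012]
force: [-7.2, -0.4, 3.4]
width: -0.003
grasp_force: 3.3
```

Request:
carry_out --delta_pos '[[0.1,0,0],[0.15,0,0],[0.15,0,0]]' --turn '[[0,0,0],[0,0,0],[0,0,0]]' --gripper '[0,0,0]'

```text
time_s: 9.2
eef_pos: [0.5627, -0.0044, 0.1059]
orientation: [3.139, 0.11, -0.013]
force: [-6.9, -1.0, 5.0]
width: 0.005
grasp_force: 3.7
```

Request:
carry_out --delta_pos '[[0.1,0,0],[0.12,0,0],[0.12,0,0]]' --turn '[[0,0,0],[0,0,0],[0,0,0]]' --gripper '[0,0,0]'

```text
time_s: 9.5
eef_pos: [0.5649, -0.0043, 0.1059]
orientation: [3.139, 0.109, -0.015]
force: [-8.9, -1.3, 6.0]
width: -0.0
grasp_force: 4.5
```

Now on the buffers.

Request:
carry_out --delta_pos '[[0.1,0,0],[0.12,0,0],[0.12,0,0]]' --turn '[[0,0,0],[0,0,0],[0,0,0]]' --gripper '[0,0,0]'

```text
time_s: 9.8
eef_pos: [0.5666, -0.0041, 0.1058]
orientation: [3.14, 0.11, -0.019]
force: [-11.0, -1.5, 7.8]
width: 0.004
grasp_force: 5.7
```

Request:
carry_out --delta_pos '[[0.1,0,0],[0.12,0,0],[0.12,0,0]]' --turn '[[0,0,0],[0,0,0],[0,0,0]]' --gripper '[0,0,0]'

```text
time_s: 10.1
eef_pos: [0.5682, -0.004, 0.1057]
orientation: [-3.14, -0.109, 0.023]
force: [-13.4, -1.6, 10.3]
width: 0.0
grasp_force: 7.1
```

Request:
carry_out --delta_pos '[[0.06,0,0],[0.1,0,0],[0.1,0,0]]' --turn '[[0,0,0],[0,0,0],[0,0,0]]' --gripper '[0,0,0]'

```text
time_s: 10.4
eef_pos: [0.5697, -0.0039, 0.1057]
orientation: [-3.139, -0.109, 0.027]
force: [-15.2, -1.9, 11.9]
width: -0.001
grasp_force: 8.2
```

Request:
carry_out --delta_pos '[[0.06,0,0],[0.12,0,0],[0.12,0,0]]' --turn '[[0,0,0],[0,0,0],[0,0,0]]' --gripper '[0,0,0]'

```text
time_s: 10.7
eef_pos: [0.5714, -0.0037, 0.1055]
orientation: [-3.139, -0.109, 0.031]
force: [-18.5, -2.1, 12.8]
width: -0.002
grasp_force: 9.4
```

Request:
carry_out --delta_pos '[[0.05,0,0],[0.05,0,0]]' --turn '[[0,0,0],[0,0,0]]' --gripper '[0,0]'

```text
time_s: 10.9
eef_pos: [0.5721, -0.0038, 0.1055]
orientation: [-3.139, -0.109, 0.033]
force: [-20.1, -1.4, 14.9]
width: 0.002
grasp_force: 10.1
```

Request:
carry_out --delta_pos '[[-0.3,0,0],[-0.8,0,0],[-1.6,0,0],[-3,0,0],[-4,0,-3],[-4,0,-3],[-4,0,-3]]' --turn '[[0,0,0],[0,0,0],[0,0,0],[0,0,0],[0,0,0],[0,0,0],[0,0,0]]' --gripper '[0,0,0,0,0,0,0]'

```text
time_s: 11.6
eef_pos: [0.4836, -0.0099, 0.1847]
orientation: [-3.14, -0.11, -0.009]
force: [0.8, -0.8, -0.7]
width: -0.0
grasp_force: 0.0
```

```bash
python3 - <<'E'
from h import *
a=cap('top','t5');cap('scene','s5'); o=manip.get_obs();print(o['eef_pos'],o['force'],o['time_s'])
s0,s5=cv2.imread('pics/scene0.png'),cv2.imread('pics/s5.png')
x=[cv2.convertScaleAbs(cv2.resize(p,(400,300),interpolation=2),alpha=1.6) for p in(s0[195:240,270:330],s5[195:240,270:330],s5[240:285,200:260])]
x.append(cv2.convertScaleAbs(cv2.resize(a['frame'][130:280,170:370,::-1],(400,300),interpolation=2),alpha=1.4))
cv2.imwrite('pics/c7.png',np.vstack([np.hstack(x[:2]),np.hstack(x[2:])]))
E
```

```text
[ 0.48321241 -0.0094971   0.18192457] [ 0.32070023 -0.58379237  0.41823623] 11.7
```

View pics/c7.png

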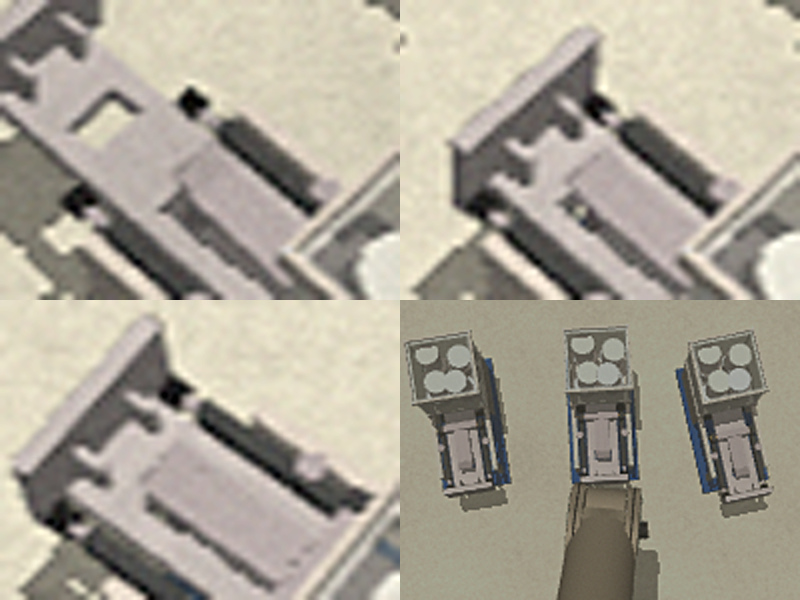

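```bash
python3 - <<'E'
from h import *
s=dict(np.load('pics/scene0.npz'))
for n in('scene0','s3','s5'):
    g=cv2.cvtColor(cv2.imread(f'pics/{n}.png'),6).astype(float); u=cv2.resize(g,None,fx=1,fy=4,interpolation=1); out=[]
    for c in range(298,312,2):
        r0=195+int(24+(c-296)*0.72)
        d=np.gradient(cv2.GaussianBlur(u[r0*4:(r0+8)*4,c:c+1],(1,9),0)[:,0]); out.append(float(round(r0+d.argmin()/4,1)))
    print(n,out)
a,b=[cv2.imread(f'pics/{n}.png') for n in('scene0','s5')]
d=cv2.absdiff(a,b).max(2)
for k,(u,v) in dict(green=(138,292),yellow=(100,316),amber=(168,336),clear=(369,128),can=(412,143),g1=(345,172)).items(): print(k,np.median(d[v-15:v+15,u-15:u+15]),(d[v-15:v+15,u-15:u+15]>40).mean())
E
```

```text
scene0 [224.8, 226.5, 228.0, 229.8, 231.8, 233.8, 235.8]
s3 [224.8, 226.5, 228.0, 230.0, 231.8, 233.8, 235.8]
s5 [225.8, 227.8, 229.0, 230.8, 232.8, 234.0, 235.8]
green 5.0 0.0
yellow 6.0 0.0
amber 5.0 0.0
clear 6.0 0.0
can 5.0 0.0
g1 5.0 0.0
```

Nothing loose has moved and the middle catch has dropped fully. The right catch's measured drop is a little smaller (0.75 against 1.1 px), so I'll press that tab once more, slightly more firmly, to be sure.

Request:
carry_out --delta_pos '[[-0.4,9.8,0],[-0.4,9.8,0],[-0.4,9.8,0],[-0.4,9.8,0],[-0.4,9.8,0],[-0.4,9.8,0],[-0.4,9.8,0],[-0.4,9.8,1.5],[-0.4,9.8,3],[-0.4,9.8,3],[-0.4,9.8,3]]' --turn '[[0,0,-1.45],[0,0,-1.45],[0,0,-1.45],[0,0,-1.45],[0,0,-1.45],[0,0,-1.45],[0,0,-1.45],[0,0,-1.45],[0,0,-1.45],[0,0,-1.45],[0,0,-1.45]]' --gripper '[0,0,0,0,0,0,0,0,0,0,0]'

```text
time_s: 12.8
eef_pos: [0.4901, -0.253, 0.1059]
orientation: [-3.12, -0.352, 0.003]
force: [0.5, -0.8, 0.3]
width: -0.001
grasp_force: 0.0
```

Request:
carry_out --delta_pos '[[0.6,0,0],[1.1,0,0],[1.4,0,0],[1.55,0,0],[1.7,0,0],[1.8,0,0],[1.9,0,0],[2.0,0,0],[2.0,0,0]]' --turn '[[0,0,0],[0,0,0],[0,0,0],[0,0,0],[0,0,0],[0,0,0],[0,0,0],[0,0,0],[0,0,0]]' --gripper '[0,0,0,0,0,0,0,0,0]'

```text
time_s: 13.7
eef_pos: [0.5391, -0.2436, 0.1063]
orientation: [-3.122, -0.349, -0.0]
force: [0.2, 0.2, 0.7]
width: 0.001
grasp_force: 0.0
```

Request:
carry_out --delta_pos '[[0.1,0,0],[0.15,0,0],[0.15,0,0]]' --turn '[[0,0,0],[0,0,0],[0,0,0]]' --gripper '[0,0,0]'

```text
time_s: 14.0
eef_pos: [0.5398, -0.2435, 0.1062]
orientation: [-3.122, -0.347, 0.008]
force: [-5.9, -0.3, 4.0]
width: 0.002
grasp_force: 2.9
```

Request:
carry_out --delta_pos '[[0.1,0,0],[0.12,0,0],[0.12,0,0]]' --turn '[[0,0,0],[0,0,0],[0,0,0]]' --gripper '[0,0,0]'

```text
time_s: 14.3
eef_pos: [0.5397, -0.2435, 0.106]
orientation: [-3.121, -0.345, 0.016]
force: [-11.6, -1.8, 8.5]
width: -0.002
grasp_force: 5.7
```

Request:
carry_out --delta_pos '[[0.1,0,0],[0.12,0,0],[0.12,0,0]]' --turn '[[0,0,0],[0,0,0],[0,0,0]]' --gripper '[0,0,0]'

```text
time_s: 14.6
eef_pos: [0.5411, -0.2432, 0.106]
orientation: [-3.121, -0.344, 0.02]
force: [-14.3, -1.5, 10.7]
width: 0.001
grasp_force: 7.3
```

Request:
carry_out --delta_pos '[[0.06,0,0],[0.12,0,0],[0.12,0,0]]' --turn '[[0,0,0],[0,0,0],[0,0,0]]' --gripper '[0,0,0]'

```text
time_s: 14.9
eef_pos: [0.5427, -0.2428, 0.106]
orientation: [-3.12, -0.343, 0.023]
force: [-17.6, -2.5, 12.1]
width: -0.001
grasp_force: 8.6
```

Request:
carry_out --delta_pos '[[0.05,0,0],[0.1,0,0],[0.1,0,0]]' --turn '[[0,0,0],[0,0,0],[0,0,0]]' --gripper '[0,0,0]'

```text
time_s: 15.2
eef_pos: [0.544, -0.2425, 0.106]
orientation: [-3.12, -0.342, 0.027]
force: [-19.1, -2.0, 14.7]
width: -0.001
grasp_force: 9.7
```

Request:
carry_out --delta_pos '[[-0.3,0,0],[-0.8,0,0],[-1.6,0,0],[-3,0,0],[-4,0,-3],[-4,0,-3],[-4,0,-3]]' --turn '[[0,0,0],[0,0,0],[0,0,0],[0,0,0],[0,0,0],[0,0,0],[0,0,0]]' --gripper '[0,0,0,0,0,0,0]'

```text
time_s: 15.9
eef_pos: [0.4572, -0.2645, 0.1851]
orientation: [3.118, 0.345, 0.01]
force: [-0.2, -0.7, 0.3]
width: -0.003
grasp_force: 0.0
```

```bash
python3 - <<'E'
from h import *
cap('scene','s6'); o=manip.get_obs();print(o['eef_pos'],o['force'],o['time_s'])
for n in('scene0','s3','s6'):
  g=cv2.cvtColor(cv2.imread(f'pics/{n}.png'),6).astype(float); u=cv2.resize(g,None,fx=1,fy=4,interpolation=1)
  for (a,b,y) in((225,242,265),(298,312,219+1)):
    out=[]
    for c in range(a,b,2):
        r0=y+int((c-a)*0.72)
        d=np.gradient(cv2.GaussianBlur(u[r0*4:(r0+8)*4,c:c+1],(1,9),0)[:,0]); out.append(float(round(r0+d.argmin()/4,1)))
    print(n,out)
E
```

```text
[ 0.45719222 -0.26336594  0.18334796] [ 0.34001306 -0.56504405 -0.01556899] 15.95
scene0 [270.5, 272.0, 273.5, 275.0, 276.5, 277.8, 279.5, 280.8, 282.5]
scene0 [224.8, 226.5, 228.0, 229.8, 231.8, 233.8, 235.0]
s3 [271.2, 272.8, 274.0, 275.5, 276.8, 278.0, 279.8, 281.2, 281.8]
s3 [224.8, 226.5, 228.0, 230.0, 231.8, 233.8, 235.0]
s6 [271.2, 272.8, 273.8, 275.5, 276.8, 278.0, 279.8, 281.0, 281.8]
s6 [225.8, 227.8, 229.0, 230.8, 232.0, 234.0, 235.2]
```

```bash
python3 -c "
from station import manip
print(manip.sign_off())"
```

```text
the job is handed in; nothing more can be done
None
```

I pushed both open gates in past their click force, to about 19–20 N, and handed the job in at about 16 s. In the pictures both catches had dropped and stayed down after release (the right one's drop measured a little small), the left gate looked shut already, and the jars and canister had not moved; no verdict came back.

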